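# Lean the louvred cover on the dryer vent box and hold its sprung latch open

## Robot

A 6-joint arm with a two-finger parallel gripper is mounted at the origin on the work surface. World frame = base frame: x ahead of the robot, y to its left, z up, the work surface at z = 0. Lengths are in m, angles in rad, forces in N, time in s.
With the tool pointing down it reaches from about 0.375 to 0.975 m from the base axis. Payload 3.8 kg.
Tool frame: the origin (TCP) lies on the centre line of the jaws, within the pads' length; the fingertips stand 14 mm ahead of it and the grasp point (between the pads) lies 5 mm behind it; z points along the fingers, y is the line along which they close (so a half turn about z gives the same grasp; the last joint's range is limited). The gripper opens to 85 mm and grips with 20 to 120 N. Pads are 22 mm wide; open, the fingers measure 114 mm over their backs; the gripper's body (76 mm by 85 mm) begins 54 mm behind the grasp point. The pads swing forward as they close: fully open they stand 13 mm farther back than shut.
Start: joints at [-1.263, 0.264, 1.604, -0, 1.274, -0.037], TCP at [0.228, -0.635, 0.208] pointing down, gripper open.
Joint ranges: [-2.63, 2.63], [-0.94, 2.18], [0.31, 2.57], [-1.31, 4.45], [0, 2.66], [-2.55, 2.55]. Speed limits (rad/s): [2.57, 2.57, 3.14, 3.14, 3.14, 3.14].

## Interface

Orientations are given as a unit quaternion [w, x, y, z].
In Python, from cell import manip gives the robot as it stands.
- The arm moves only by the shell command python3 -m handwheel 'ROWS'. ROWS is JSON, a list of rows, each a list of 3 entries, a list of its own where there are three numbers: the turn, a rotation vector about the tool's x, y, z in rad, then the shift along the tool's x, y, z in cm, then the gripper's target within -1 to 1 (fully open at 1, half-way at 0, shut at -1). In form: [[[rx, ry, rz], [x, y, z], claw], ...]. A call has 1 to 5 rows; each row is the pose to reach, as a shift and turn from the pose commanded when the call began, along the tool's axes at that moment; what a row does not reach only later rows make up. A row lasts 1/12 s, in which the tool goes at most 41.7 mm and 7.16 degrees, less where a joint would pass 70% of its speed; a pose out of reach is approached as far as the arm can. A call with a gripper value outside its range is refused whole. The fingers move at their own pace and stop on an object; the grip force is fixed at half the most. Time passes only in rows, so rows that repeat a pose let the fingers close. It gives the time, the measured TCP pose, the force, the opening and the grip force at its end, in the units of the state.
- manip.state(): the state, without advancing time (a new reading comes with each control period).
- manip.capture(name): name is "scene" or "top" or "wrist"; returns the picture (420x560x3 uint8, red, green, blue); there is no depth.
- manip.camera_params(name): a dict with "camera_matrix" (3x3 intrinsics, pixels), "position" and "attitude" of the camera in the world; the wrist camera has in their place "tool_from_camera" (4x4, takes a point from camera to tool coordinates, whose origin is the TCP and whose axes are the flange's). Camera axes: x right, y down, z forward; pixel columns grow to the right and rows downward; lengths in m; the calibration is good to about 2 mm. A picture is of the moment at which its call begins: read the wrist's pose just before it. camera_params takes no time and is no camera call.
- manip.close_job(): hands the job in; it is judged then, once.
The state is a dict: "time": time; "joint_pos": joint angles; "qvel": joint speeds; "tau": joint torques, N m; "position": TCP position; "ee_rot": TCP orientation; "force": force on the tool from outside, world axes, zero at the start; "moment": the same for the moment, N m; "opening": finger opening in m; "grasp_force": force on a finger pad.
Only numpy, scipy, OpenCV 4.12 (cv2) and the standard library are available. Lean on these libraries where they do the work, as an engineer would, in place of code of your own. Each camera call takes 0.05 s, during which the arm holds its last target. There are 200 camera calls.

## Task

I want to refit the louvred cover on the dryer vent box: take it out of its rack and lean it, standing on its lower edge on the counter, centred and square, against the open front of the box so that it stays there by itself at a slant. Then pull the black tab of the spring latch beside the box outwards until it lines up with the upright steel marker fins on the rail, and keep it held there for me: finish while still holding it, as it springs back when let go. Don't shift the jug, the cup or the jar.

Things in the scene. Friction and masses are not known exactly. Their poses are not given: they have to be found in the camera images.
- vent_box: Fixed bare aluminium box, 120 deep (x) x 170 wide (y) x 130 high mm, front open. Origin: centre of its underside, on the counter; the open front faces -x (to the robot), its plane at x = -60 mm; right side at y = -85 mm. On the right a grey rail (70 wide, 12 high, centred on x = -30 mm) runs to y = -290 mm, with a grey latch housing 45 mm high from y = -85 to -120 mm.
- latch_slide: Spring latch: steel bar with an upright black tab 40 wide (x), 10 thick (y) mm, from 20 to 107 mm above the counter. Slides to the box's -y, away from it, up to 90 mm; starts shut. Origin: under the tab's centre at counter height, (-30, -165, 0) mm in the box's frame when shut; axes as the box's. The spring pulls back with 3.5 N when shut, plus 1.1 N per 10 mm.
- tab_grip (a point): Point in the middle of the latch tab, 85 mm above the counter: where to pinch it across its 10 mm thickness (y) from above. Axes as the box's.
- mark: Fixed steel saddle across the rail: two upright fins 4 mm thick (y), tops 42 mm above the counter, one each side of the slide's path at x = +-32 mm; the tab passes between them. Origin: on the rail (12 mm up) midway between the fins; axes as the box's. Tab at the mark: its mid-plane in line with the fins (latch_slide origin at y = 0 in this frame), 45 to 75 mm from shut.
- cover: Loose white louvred cover, a flat slab 12 mm thick (x) x 140 wide (y) x 210 high (z) mm, 0.2 to 0.4 kg, same on both faces; the top 45 mm is a plain rail to grip across the thickness. Origin: centre of its lower edge face. Starts standing upright in the rack.
- rack: Fixed white plastic stand, base 90 x 170 x 8 mm, with two lengthwise walls 160 mm long (y), 6 mm thick, up to 58 mm above the counter, 15 mm apart inside: the cover stands between them on the base, 8 mm above the counter. Origin: centre of its underside.
- jug: Bystander: blue detergent bottle r 36 x 190 mm. Origin: centre of its underside.
- scoop_cup: Bystander: white plastic cup r 32 x 70 mm. Origin: centre of its underside.
- jar: Bystander: glass jar with steel cap r 30 x 90 mm. Origin: centre of its underside.
There are look-alikes about, which are no part of the job. Several things have the shape of the cover; the one meant has the colours described above.

How it is judged:
By the outcome, as a careful person would: the job done as asked, in the order asked, and still so for the second after the job is handed in, while the arm keeps its last pose, push and grip.
It also fails if it takes over 59 s, if anything falls off the work surface, if the arm or the gripper's body presses on something with over 40 N, if the wrist force passes 120 N, or if a joint passes its speed limit or range.

## Working session

There is one attempt and no reset: what is moved stays moved. The work goes in short steps, Python scripts to look and compute and a shell command to move; the robot and the scene stay as the last step left them, time stands still between calls to the robot, and variables do not carry over. Pictures are saved under pics/ and viewed, at most 10 in all, crops included, and the job is handed in when it is done.

```bash
ls; mkdir -p pics; python3 - <<'E'
from cell import manip
import cv2,numpy as np
print(manip.state())
for n in("scene","top"):
    p=manip.camera_params(n);print(n,p)
    cv2.imwrite(f"pics/{n}0.png",manip.capture(n)[:,:,::-1])
print(manip.camera_params("wrist"))
E
```

```text
pics
{'time': 0.0, 'joint_pos': array([-1.26289118e+00,  2.64767580e-01,  1.60537328e+00,  6.53784177e-06,
        1.27366842e+00, -3.69051432e-02]), 'qvel': array([ 0.00093713,  0.00091968,  0.00060039,  0.00201964, -0.00091618,
       -0.00083539]), 'tau': array([ 2.21355345e-03, -5.15109909e+01, -3.67311502e+01,  9.26087819e-05,
        1.29774614e-02,  7.59644678e-06]), 'position': array([ 0.22792554, -0.63453482,  0.20675273]), 'ee_rot': array([-1.09857456e-03,  9.85174568e-01,  1.71551279e-01, -1.46621086e-04]), 'force': array([ 1.14669912, -0.23206825, -0.13599809]), 'moment': array([ 0.01203496,  0.00234219, -0.03428615]), 'grasp_force': 0.0, 'opening': 0.08534748798629918}
scene {'camera_matrix': array([[385.9235503 ,   0.        , 286.76353289],
       [  0.        , 385.9235503 , 205.52890096],
       [  0.        ,   0.        ,   1.        ]]), 'position': array([0.87784188, 0.47544641, 0.84271935]), 'attitude': array([-0.09237238,  0.29537585,  0.90656707, -0.28697838])}
top {'camera_matrix': array([[426.67178361,   0.        , 283.05443092],
       [  0.        , 426.67178361, 205.58912097],
       [  0.        ,   0.        ,   1.        ]]), 'position': array([0.41464786, 0.05126234, 0.88882547]), 'attitude': array([ 0.07410986, -0.69650248,  0.71130008, -0.05868754])}
{'camera_matrix': array([[299.57481577,   0.        , 279.66815228],
       [  0.        , 299.57481577, 211.68275506],
       [  0.        ,   0.        ,   1.        ]]), 'tool_from_camera': array([[ 1.47620784e-03, -9.55142913e-01, -2.96141581e-01,
         7.59163739e-02],
       [ 9.99998885e-01,  1.47695837e-03,  2.21177569e-04,
        -6.28971182e-04],
       [ 2.26132599e-04, -2.96141577e-01,  9.55144029e-01,
        -1.65937465e-01],
       [ 0.00000000e+00,  0.00000000e+00,  0.00000000e+00,
         1.00000000e+00]])}
```

View pics/scene0.png

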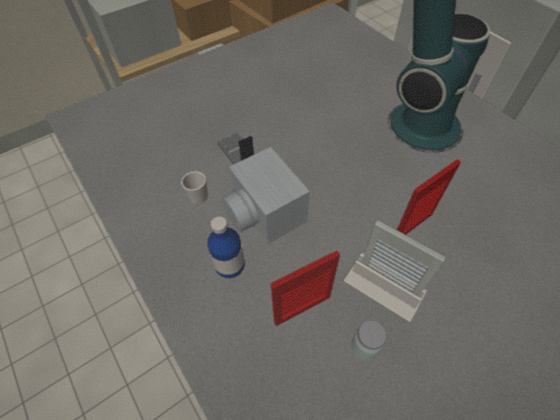

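View pics/top0.png

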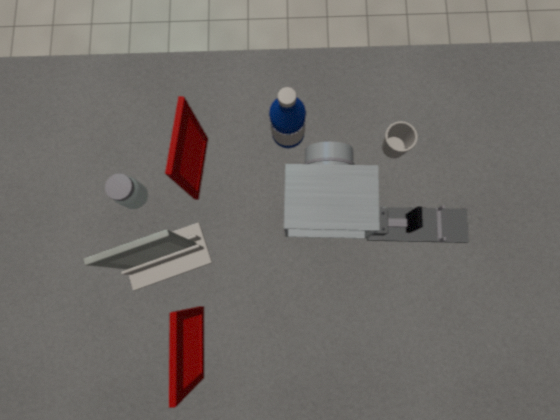

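The white louvred cover, in the white rack, is at scene (400,262) and top (145,247). The look-alikes are the red slabs at scene (305,288) and (428,198), which are the wrong colour. The box is at top (332,200), with the latch tab at (413,219) and the fins at (441,224). I'll confirm these in one enlarged crop.

```bash
python3 - <<'E'
import cv2,numpy as np
t=cv2.imread("pics/top0.png");s=cv2.imread("pics/scene0.png")
def c(i,x,y,w,h):
    return cv2.convertScaleAbs(cv2.resize(i[y:y+h,x:x+w],(400,300),interpolation=cv2.INTER_CUBIC),alpha=1.3)
o=np.vstack([np.hstack([c(t,78,212,140,105),c(s,335,215,120,90)]),np.hstack([c(t,270,150,140,105),c(t,355,185,120,90)])])
cv2.imwrite("pics/crop1.png",o)
E
```

```text
(no output)
```

View pics/crop1.png

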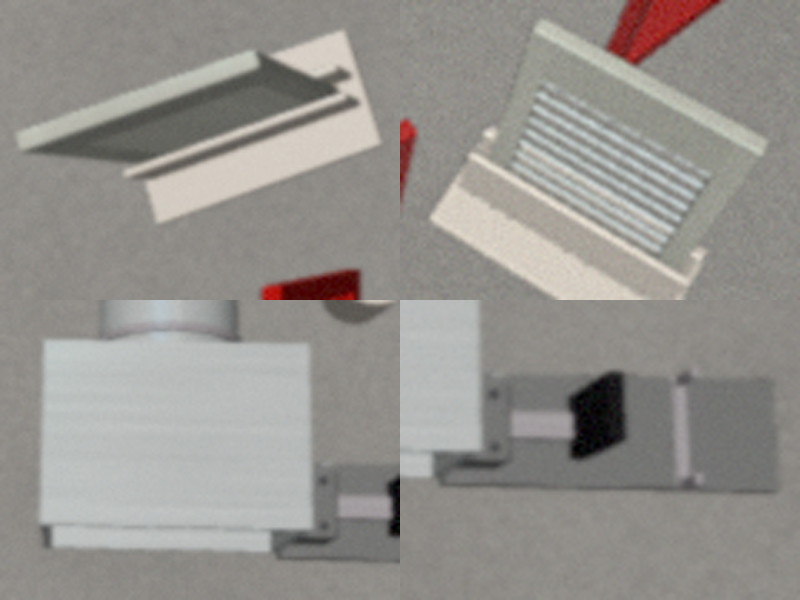

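```bash
cat > h.py <<'E'
from cell import manip
import cv2,numpy as np
from scipy.spatial.transform import Rotation as R
from scipy.optimize import least_squares
def cam(n):
    p=manip.camera_params(n);q=np.array(p["attitude"]);return np.array(p["camera_matrix"]),R.from_quat(np.r_[q[1:],q[0]]).as_matrix(),np.array(p["position"])
def ray(c,uv,z):
    K,Rm,t=c;d=Rm@np.linalg.solve(K,[uv[0],uv[1],1]);return t+d*(z-t[2])/d[2]
def proj(c,P):
    K,Rm,t=c;p=(np.atleast_2d(P)-t)@Rm@K.T;return p[:,:2]/p[:,2:]
def W(pose,L):
    x,y,a=pose;L=np.atleast_2d(L);return np.c_[x+L[:,0]*np.cos(a)-L[:,1]*np.sin(a),y+L[:,0]*np.sin(a)+L[:,1]*np.cos(a),L[:,2]]
def fit(c,L,uv,x0):
    r=least_squares(lambda p:(proj(c,W(p,L))-uv).ravel(),x0);return r.x,np.sqrt(np.mean(r.fun**2))
E
cat > m1.py <<'E'
from h import *
T=cam("top");S=cam("scene")
A=lambda x,y:(78+x/2.857-.3,212+y/2.857-.3)
B=lambda x,y:(270+x/2.857-.3,150+(y-300)/2.857-.3)
D=lambda x,y:(355+(x-400)/3.333-.3,185+(y-300)/3.333-.3)
# box
L=np.array([[.06,.085,.13],[.06,-.085,.13],[-.06,-.085,.13],[-.06,.085,.13],[.005,-.29,.012],[-.065,-.29,.012]])
box,e=fit(T,L,np.array([B(43,340),B(308,344),B(312,528),B(40,524),D(775,379),D(777,491)]),[.45,-.05,0]);print("box",box,e)
L2=np.array([[.006,.07,.218],[-.006,.07,.218],[.006,-.07,.218],[-.006,-.07,.218]])
uv=np.array([A(17,133),A(20,152),A(258,52),A(268,70)])
cov,e=fit(T,L2,uv,[.3,.3,.2]);print("cover",cov,e)
L3=np.array([[.045,-.085,.008],[-.045,-.085,.008],[-.045,.085,.008]])
rk,e=fit(T,L3,np.array([A(345,30),A(380,143),A(158,222)]),[.3,.3,.2]);print("rack",rk,e)
bi=lambda P:(R.from_euler('z',-box[2]).as_matrix()@(P-np.r_[box[:2],0]))*1000
print("fins",bi(ray(T,D(684,377),.042)),bi(ray(T,D(694,480),.042)),"strip",bi(ray(T,D(681,430),.012)))
print("tab top edge",bi(ray(T,D(624,374),.107)),bi(ray(T,D(626,440),.107)))
for n,u in(("jug",(287,96)),("cup",(401,130)),("jar",(120,187))):
    print(n,ray(T,u,dict(jug=.19,cup=.07,jar=.09)[n]))
for n,c in(("top",T),("scene",S)):
    im=cv2.imread(f"pics/{n}0.png");im=cv2.resize(im,None,fx=2,fy=2)
    bx=np.array([[a,b,h] for a in(-.06,.06) for b in(-.085,.085) for h in(0,.13)])
    for P in(W(box,bx),W(box,L[4:]),W(cov,L2),W(rk,L3),W(cov,[[0,0,.218],[0,0,.008]])):
        for u in proj(c,P): cv2.circle(im,tuple(int(round(v*16*2+8)) for v in u),40,(0,255,0),-1,cv2.LINE_AA,4)
    cv2.imwrite(f"pics/ov_{n}.png",im)
a=cv2.imread("pics/ov_top.png")[280:640,140:940];b=cv2.imread("pics/ov_scene.png")[240:660,400:900]
cv2.imwrite("pics/ov.png",np.vstack([cv2.resize(a,(600,270)),cv2.resize(b,(393,330))if 0 else np.pad(cv2.resize(b,(393,330)),((0,0),(0,207),(0,0)))]))
E
python3 m1.py
```

```text
box [ 0.57463811 -0.02081387 -0.04231302] 0.33517037228642915
cover [0.48102306 0.31321885 0.30614867] 0.5409993035517361
rack [0.48380932 0.31356819 0.31655382] 0.5885646319501652
fins [  -0.90168833 -224.94441301   42.        ] [ -62.88363611 -228.05200292   42.        ] strip [ -28.50602359 -231.90643452   12.        ]
tab top edge [ -12.27303182 -169.72888031  107.        ] [ -49.23069012 -169.46148194  107.        ]
jug [0.74317514 0.05472265 0.19      ]
cup [ 0.71968355 -0.17205053  0.07      ]
jar [0.61097089 0.38300479 0.09      ]
```

View pics/ov.png

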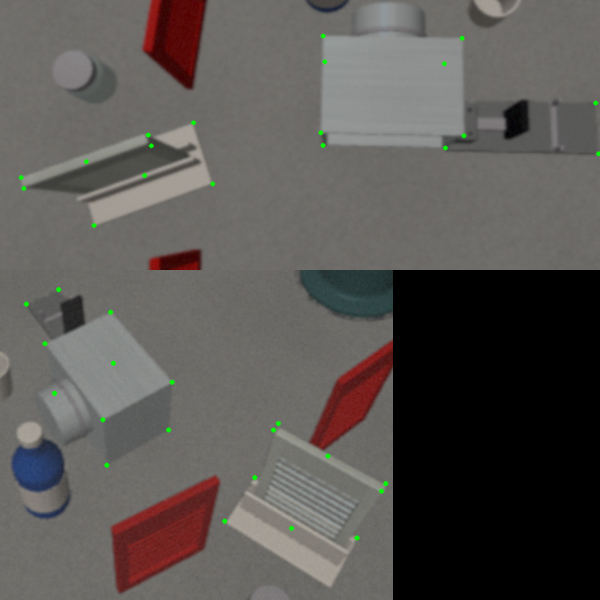

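The overlay puts the box and rail, cover and rack models within about 1 px in both views, so the fit is good. I'll compute the nearby red slabs and the first move.

```bash
cat >> h.py <<'E'
def pose(yaw,tilt=0):
    # tool y at yaw (horizontal), z down; tilt: top of tool leans towards +tool y (about tool x)
    y=np.array([np.cos(yaw),np.sin(yaw),0]);z=np.array([0,0,-1.]);x=np.cross(y,z)
    M=np.c_[x,y,z];return M@R.from_euler('x',tilt).as_matrix()
def rows(p,M,s=None):
    s=s or manip.state();q=np.array(s["ee_rot"]);C=R.from_quat(np.r_[q[1:],q[0]]).as_matrix()
    print("turn",np.round(R.from_matrix(C.T@M).as_rotvec(),3),"shift cm",np.round(C.T@(np.array(p)-s["position"])*100,2),"t",round(s["time"],2),"F",np.round(s["force"],1),"op",round(s["opening"],4))
E
python3 - <<'E'
from h import *
S=cam("scene");T=cam("top")
for u in((276,323),(334,294),(400,232),(422,218)):print("red base?",ray(S,u,0).round(3))
for u in((181,98),(166,164),(170,313),(170,405)):print("red top",ray(T,u,.21).round(3))
for p in((.40,-.25,.36),(.42,.1,.36),(.4825,.3135,.30)):rows(p,pose(.31))
E
```

```text
red base? [0.736 0.237 0.   ]
red base? [0.589 0.261 0.   ]
red base? [ 0.347  0.232 -0.   ]
red base? [0.269 0.236 0.   ]
red top [0.736 0.236 0.21 ]
red top [0.619 0.258 0.21 ]
red top [0.378 0.244 0.21 ]
red top [0.244 0.24  0.21 ]
turn [-0.002 -0.002 -1.536] shift cm [ 29.19 -30.41 -15.25] t 0.1 F [-0.4  1.   0.2] op 0.0853
turn [-0.002 -0.002 -1.536] shift cm [ 42.91 -62.67 -15.18] t 0.1 F [-0.4  1.   0.2] op 0.0853
turn [-0.002 -0.002 -1.536] shift cm [ 56.01 -80.64  -9.14] t 0.1 F [-0.4  1.   0.2] op 0.0853
```

```bash
python3 -m handwheel '[[[0,0,0],[0,0,-15],1],[[0,0,0],[0,0,-15],1],[[0,0,0],[0,0,-15],1],[[0,0,-0.3],[10,-10,-15],1],[[0,0,-0.5],[15,-15,-15],1]]' | tail -3; python3 -m handwheel '[[[0,0,-0.5],[15,-8,0],1],[[0,0,-0.5],[15,-8,0],1],[[0,0,-0.5],[15,-8,0],1],[[0,0,-0.5],[15,-8,0],1],[[0,0,-0.5],[15,-8,0],1]]' | tail -3
python3 - <<'E'
from h import *
print(manip.state()["position"],manip.state()["joint_pos"])
for p in((.42,-.1,.36),(.42,.1,.36),(.4825,.3135,.30)):rows(p,pose(.31))
E
```

```text
force: [0.4, 0.6, -0.2]
opening: 0.0854
grasp_force: 0.0
force: [-0.5, 0.3, 0.5]
opening: 0.0854
grasp_force: 0.0
[ 0.34523393 -0.40469495  0.34476269] [-0.91374836 -0.06344443  1.71506748  0.00344946  1.49125634 -0.44758866]
turn [ 0.002 -0.003 -0.776] shift cm [30.58 -7.02 -1.41] t 0.93 F [-0.5  0.3  0.5] op 0.0854
turn [ 0.002 -0.003 -0.776] shift cm [ 48.45 -16.02  -1.35] t 0.93 F [-0.5  0.3  0.5] op 0.0854
turn [ 0.002 -0.003 -0.776] shift cm [ 70.3  -20.04   4.73] t 0.93 F [-0.5  0.3  0.5] op 0.0854
```

```bash
python3 -m handwheel '[[[0,0,-0.4],[20,-5,-1.4],1],[[0,0,-0.4],[20,-5,-1.4],1],[[0,0,-0.4],[20,-5,-1.4],1],[[0,0,-0.55],[30.6,-7,-1.4],1],[[0,0,-0.7],[48.5,-16,-1.4],1]]' | tail -3; python3 - <<'E'
from h import *
for p in((.42,.1,.36),(.4825,.3135,.30)):rows(p,pose(.31))
E
```

```text
force: [0.6, 0.5, -0.7]
opening: 0.0853
grasp_force: 0.0
turn [ 0.     0.    -0.156] shift cm [29.74  7.9  -0.53] t 1.35 F [ 0.6  0.5 -0.7] op 0.0853
turn [ 0.     0.    -0.156] shift cm [49.88 17.34  5.47] t 1.35 F [ 0.6  0.5 -0.7] op 0.0853
```

```bash
python3 -m handwheel '[[[0,0,-0.156],[25,5,0],1],[[0,0,-0.156],[25,5,0],1],[[0,0,-0.156],[25,5,0],1],[[0,0,-0.156],[25,5,0],1],[[0,0,-0.156],[25,5,0],1]]' >/dev/null; python3 -m handwheel '[[[0,0,0],[18,11,0],1],[[0,0,0],[18,11,0],1],[[0,0,0],[18,11,0],1],[[0,0,0],[18,11,0],1],[[0,0,0],[18,11,0],1]]' >/dev/null; python3 -m handwheel '[[[0,0,0],[0,0,0],1],[[0,0,0],[0,0,0],1]]' | tail -3; python3 - <<'E'
from h import *
print(manip.state()["position"])
for p in((.4825,.3135,.36),(.4825,.3135,.30)):rows(p,pose(.31))
E
```

```text
force: [-0.5, -0.9, 0.2]
opening: 0.0856
grasp_force: 0.0
[0.44720433 0.20442169 0.35366839]
turn [-0.003  0.    -0.002] shift cm [ 9.32  6.67 -0.65] t 2.35 F [-0.5 -0.9  0.2] op 0.0856
turn [-0.003  0.    -0.002] shift cm [9.32 6.69 5.35] t 2.35 F [-0.5 -0.9  0.2] op 0.0856
```

```bash
python3 -m handwheel '[[[0,0,0],[4.7,3.3,-1],1],[[0,0,0],[9.3,6.7,-1],1],[[0,0,0],[9.3,6.7,1],1],[[0,0,0],[9.3,6.7,2],1],[[0,0,0],[9.3,6.7,2],1]]' | tail -3; python3 - <<'E'
from h import *
s=manip.state();cv2.imwrite("pics/w1.png",manip.capture("wrist")[:,:,::-1])
p=manip.camera_params("wrist");K=p["camera_matrix"];q=s["ee_rot"]
X=np.eye(4);X[:3,:3]=R.from_quat(np.r_[q[1:],q[0]]).as_matrix();X[:3,3]=s["position"];X=X@p["tool_from_camera"]
c=(np.array(K),X[:3,:3],X[:3,3])
np.savez("w1.npz",K=c[0],R=c[1],t=c[2])
print(s["position"],proj(c,W([.4825,.3135,.31],[[a,b,.218] for a in(-.006,.006) for b in(-.07,.07)])))
E
```

```text
force: [0.0, -0.1, -0.5]
opening: 0.0856
grasp_force: 0.0
[0.48242144 0.31020832 0.33083287] [[275.5120442  264.04630443]
 [274.29208994 122.28139865]
 [287.15879851 264.04704903]
 [287.75793904 122.23157693]]
```

View pics/w1.png

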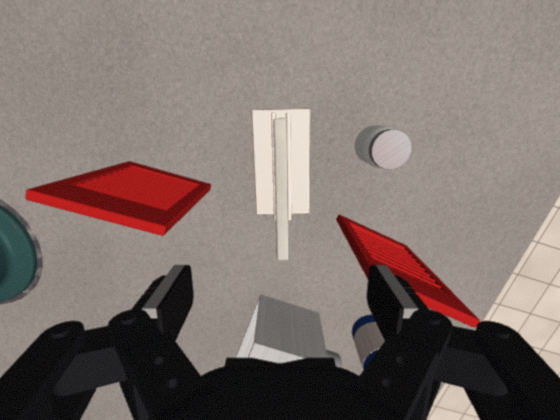

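The wrist view shows the white cover in its rack, with its top edge running from (282,118) to (282,259). That matches the prediction across its thickness, with a 4 px offset along its width. Next I descend and grip.

```bash
python3 -m handwheel '[[[0,0,0],[0.3,0.2,3],1],[[0,0,0],[0.5,0.2,6],1],[[0,0,0],[0.5,0.2,9],1],[[0,0,0],[0.5,0.2,11.5],1],[[0,0,0],[0.5,0.2,13.5],1]]' | tail -3;python3 -m handwheel '[[[0,0,0],[0,0,0],1],[[0,0,0],[0,0,0],1],[[0,0,0],[0,0,0],1]]' | tail -3; python3 - <<'E'
from h import *
print(manip.state()["position"]);rows((.4825,.3150,.193),pose(.31))
E
```

```text
force: [0.0, 0.3, 0.1]
opening: 0.0855
grasp_force: 0.0
force: [0.5, -0.3, 1.0]
opening: 0.0852
grasp_force: 0.0
[0.48500862 0.31648792 0.20234351]
turn [ 0.003 -0.    -0.007] shift cm [-0.07 -0.29  0.93] t 3.48 F [ 0.5 -0.3  1. ] op 0.0852
```

```bash
python3 -m handwheel '[[[0,0,0],[0,-0.3,0.5],1],[[0,0,0],[0,-0.3,0.9],0.5],[[0,0,0],[0,-0.3,0.9],0],[[0,0,0],[0,-0.3,0.9],-0.5],[[0,0,0],[0,-0.3,0.9],-1]]' | tail -3;python3 -m handwheel '[[[0,0,0],[0,0,0],-1],[[0,0,0],[0,0,0],-1],[[0,0,0],[0,0,0],-1],[[0,0,0],[0,0,0],-1],[[0,0,0],[0,0,0],-1]]' | tail -3;python3 -m handwheel '[[[0,0,0],[0,0,0],-1],[[0,0,0],[0,0,0],-1],[[0,0,0],[0,0,0],-1],[[0,0,0],[0,0,0],-1]]' | tail -3; python3 - <<'E'
from h import *
print(manip.state()["position"]);rows((.4825,.3150,.193),pose(.31))
E
```

```text
force: [-0.5, -0.1, -0.2]
opening: 0.0387
grasp_force: 0.0
force: [1.0, 0.5, 0.9]
opening: 0.009
grasp_force: 58.7
force: [-0.3, 1.6, 2.8]
opening: 0.0091
grasp_force: 58.9
[0.48110763 0.31642302 0.19119143]
turn [ 0.001 -0.    -0.005] shift cm [-0.18  0.09 -0.18] t 4.65 F [-0.3  1.6  2.8] op 0.0091
```

```bash
python3 -m handwheel '[[[0,0,0],[0,0,-1],-1],[[0,0,0],[0,0,-2.5],-1],[[0,0,0],[0,0,-4.5],-1],[[0,0,0],[0,0,-7],-1],[[0,0,0],[0,0,-10],-1]]' | tail -3;python3 -m handwheel '[[[0,0,0],[0,0,-2],-1],[[0,0,0],[0,0,-3],-1],[[0,0,0],[0,0,-3],-1],[[0,0,0],[0,0,-3],-1]]' | tail -3; python3 - <<'E'
from h import *
box=[.5746,-.0208,-.0423]
print(manip.state()["position"],manip.state()["joint_pos"])
rows(W(box,[[-.16,0.05,.30]])[0],pose(-.0423)); rows(W(box,[[-.16,0,.30]])[0],pose(-.0423))
E
```

```text
force: [0.5, 0.1, -2.2]
opening: 0.0095
grasp_force: 58.7
force: [-0.5, -0.6, -3.1]
opening: 0.0089
grasp_force: 58.7
[0.48063391 0.3159084  0.32007217] [ 5.38245999e-01  2.63246876e-02  1.67066602e+00 -1.24697061e-04
  1.44561849e+00  2.33353538e-01]
turn [-0.001  0.001  0.347] shift cm [-24.79 -14.49   2.03] t 5.4 F [-0.5 -0.6 -3.1] op 0.0089
turn [-0.001  0.001  0.347] shift cm [-29.49 -16.19   2.03] t 5.4 F [-0.5 -0.6 -3.1] op 0.0089
```

```bash
python3 -m handwheel '[[[0,0,0.05],[-3,-1.2,0],-1],[[0,0,0.12],[-6,-2.7,0],-1],[[0,0,0.19],[-9,-4.2,0],-1],[[0,0,0.26],[-12,-5.8,0],-1],[[0,0,0.33],[-15,-7.3,0],-1]]' | tail -3;python3 -m handwheel '[[[0,0,0],[-3,-0.8,0],-1],[[0,0,0],[-6,-1.6,0],-1],[[0,0,0],[-9,-2.4,0],-1],[[0,0,0],[-11,-3,0],-1],[[0,0,0],[-12,-3,0],-1]]' | tail -3; python3 -m handwheel '[[[0,0,0],[0,0,0],-1],[[0,0,0],[0,0,0],-1],[[0,0,0],[0,0,0],-1]]' | tail -3;python3 - <<'E'
from h import *
box=[.5746,-.0208,-.0423]
print(manip.state()["position"])
rows(W(box,[[-.16,0,.30]])[0],pose(-.0423))
print(R.from_matrix(pose(0).T@pose(0,.2)).as_rotvec(),pose(0,.2)[:,2])
E
```

```text
force: [0.5, -1.2, -2.3]
opening: 0.0092
grasp_force: 58.7
force: [-0.2, 0.4, -3.1]
opening: 0.009
grasp_force: 58.7
force: [0.0, 0.2, -2.1]
opening: 0.0091
grasp_force: 58.7
[0.42328262 0.03278221 0.31986914]
turn [-0.002 -0.001  0.018] shift cm [-4.7  -0.73  1.98] t 6.48 F [ 0.   0.2 -2.1] op 0.0091
[0.2 0.  0. ] [-0.19866933  0.         -0.98006658]
```

```bash
python3 -m handwheel '[[[0,0,0.018],[-2,-0.7,1],-1],[[0.05,0,0.018],[-4,-0.7,2],-1],[[0.1,0,0.018],[-4.8,-0.7,2],-1],[[0.15,0,0.018],[-4.8,-0.7,2],-1],[[0.21,0,0.018],[-4.8,-0.7,2],-1]]' | tail -3;python3 -m handwheel '[[[0,0,0],[0,0,0],-1],[[0,0,0],[0,0,0],-1],[[0,0,0],[0,0,0],-1]]' | tail -3;python3 - <<'E'
from h import *
box=[.5746,-.0208,-.0423]
print(manip.state()["position"],manip.state()["joint_pos"])
rows(W(box,[[-.085,0.0015,.22]])[0],pose(-.0423,.21))
for n in("top","scene"):cv2.imwrite(f"pics/{n}2.png",manip.capture(n)[:,:,::-1])
a=cv2.imread("pics/top2.png");b=cv2.imread("pics/scene2.png")
cv2.imwrite("pics/c2.png",np.hstack([cv2.resize(a[130:330,200:400],(400,400)),cv2.resize(b[90:290,180:380],(400,400))]))
E
```

```text
force: [-0.1, 1.1, -1.9]
opening: 0.0093
grasp_force: 58.8
force: [-0.6, 0.5, -3.1]
opening: 0.0092
grasp_force: 58.9
[ 0.41542218 -0.015045    0.30055314] [-0.08633869 -0.12881127  1.8678926  -0.01097328  1.61171675 -0.0440724 ]
turn [0.001 0.002 0.001] shift cm [0.25 8.94 6.33] t 7.15 F [-0.6  0.5 -3.1] op 0.0092
```

View pics/c2.png

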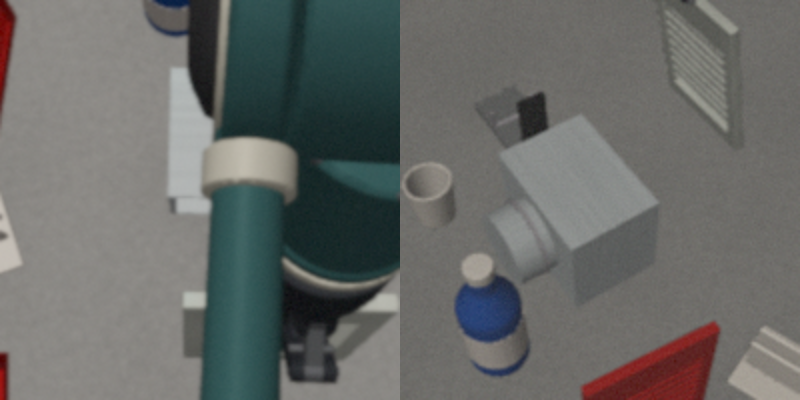

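```bash
python3 - <<'E'
from h import *
s=manip.state();q=s["ee_rot"];C=R.from_quat(np.r_[q[1:],q[0]]).as_matrix()
for nm,L in(("top front",[.07,-.006,-.027]),("top back",[.07,.006,-.027]),("bot back",[.07,.006,.183]),("bot front",[.07,-.006,.183])):
    P=s["position"]+C@np.array(L);print(nm,P.round(4),proj(cam("top"),P),proj(cam("scene"),P))
    print("  +5mm", proj(cam("top"),P+C[:,0]*.005),proj(cam("scene"),P+C[:,0]*.005))
E
```

```text
top front [0.4177 0.0547 0.3285] [[290.61946964 284.35464762]] [[349.4786747  103.28427784]]
  +5mm [[286.74829918 284.26438442]] [[351.06354527 104.67584487]]
top back [0.4294 0.0542 0.3261] [[290.81306295 275.19872403]] [[344.72026846 106.44876994]]
  +5mm [[286.97407881 275.11163147]] [[346.29381035 107.85324749]]
bot back [0.3859 0.0557 0.1206] [[291.22072818 303.39480056]] [[348.40177208 165.15008637]]
  +5mm [[288.37381748 303.32469224]] [[349.68290686 166.43301046]]
bot front [0.3742 0.0561 0.1231] [[291.08002189 310.34451755]] [[352.24530916 162.48581122]]
  +5mm [[288.21544892 310.27260355]] [[353.53382537 163.75976756]]
```

```bash
python3 -m handwheel '[[[0,0,0],[0.1,2.5,1],-1],[[0,0,0],[0.2,5,2.5],-1],[[0,0,0],[0.3,7.5,4.5],-1],[[0,0,0],[0.3,8.9,6.3],-1],[[0,0,0],[0.3,8.9,6.3],-1]]' | tail -3;python3 -m handwheel '[[[0,0,0],[0,0,0],-1],[[0,0,0],[0,0,0],-1],[[0,0,0],[0,0,0],-1]]' | tail -3;python3 - <<'E'
from h import *
box=[.5746,-.0208,-.0423]
print(manip.state()["position"])
rows(W(box,[[-.060,0.0015,.1872]])[0],pose(-.0423,.21))
E
```

```text
force: [-0.3, -0.1, -3.5]
opening: 0.009
grasp_force: 58.9
force: [0.2, 0.2, -2.3]
opening: 0.009
grasp_force: 58.9
[ 0.48945751 -0.01613538  0.22261561]
turn [ 0.003  0.002 -0.001] shift cm [0.05 3.2  2.95] t 7.92 F [ 0.2  0.2 -2.3] op 0.009
```

```bash
python3 -m handwheel '[[[0,0,0],[0,0.8,0.7],-1],[[0,0,0],[0,1.6,1.5],-1],[[0,0,0],[0,2.4,2.2],-1],[[0,0,0],[0,3.2,2.9],-1],[[0,0,0],[0,3.2,2.9],-1]]' | tail -3;python3 -m handwheel '[[[0,0,0],[0,0,0],-1],[[0,0,0],[0,0,0],-1],[[0,0,0],[0,0,0],-1]]' | tail -3;python3 - <<'E'
from h import *
box=[.5746,-.0208,-.0423]
print(manip.state()["position"])
rows(W(box,[[-.059,0.0015,.1872]])[0],pose(-.0423,.21));rows(W(box,[[-.059,0.0015,.1792]])[0],pose(-.0423,.21))
E
```

```text
force: [0.5, 0.1, -2.7]
opening: 0.0092
grasp_force: 58.9
force: [-0.4, 1.0, -2.3]
opening: 0.0093
grasp_force: 58.9
[ 0.51443239 -0.01733758  0.18582783]
turn [ 0.     0.002 -0.001] shift cm [ 0.06  0.09 -0.16] t 8.58 F [-0.4  1.  -2.3] op 0.0093
turn [ 0.     0.002 -0.001] shift cm [0.06 0.26 0.62] t 8.58 F [-0.4  1.  -2.3] op 0.0093
```

```bash
python3 -m handwheel '[[[0,0,0],[0,0.1,0.2],-1],[[0,0,0],[0,0.15,0.35],-1],[[0,0,0],[0,0.15,0.45],-1],[[0,0,0],[0,0.15,0.5],-1],[[0,0,0],[0,0.15,0.5],-1]]' ;python3 -m handwheel '[[[0,0,0],[0,0.02,0.1],-1],[[0,0,0],[0,0.02,0.1],-1],[[0,0,0],[0,0.02,0.1],-1]]'
```

```text
time: 9.0
position: [0.515, -0.0174, 0.1809]
ee_rot: [-0.075, 0.718, 0.688, -0.073]
force: [0.8, -0.2, -1.3]
opening: 0.0094
grasp_force: 59.2
time: 9.25
position: [0.5157, -0.0174, 0.1806]
ee_rot: [-0.074, 0.718, 0.688, -0.072]
force: [1.3, -0.8, 5.4]
opening: 0.0091
grasp_force: 60.0
```

```bash
python3 -m handwheel '[[[0,0,0],[0,0,-0.05],-0.6],[[0,0,0],[0,0,-0.05],-0.4],[[0,0,0],[0,0,-0.05],-0.2],[[0,0,0],[0,0,-0.05],0],[[0,0,0],[0,0,-0.05],0.2]]' |tail -3;python3 -m handwheel '[[[0,0,0],[0,0,0],0.2],[[0,0,0],[0,0,0],0.2],[[0,0,0],[0,0,0],0.2]]';python3 -m handwheel '[[[0,0,0],[0,0,-1],0.2],[[0,0,0],[0,0,-3],0.2],[[0,0,0],[0,0,-6],0.2],[[0,0,0],[0,0,-9],0.2],[[0,0,0],[0,0,-12],0.2]]';python3 -m handwheel '[[[-0.1,0,0],[0,-3,-1],0.2],[[-0.21,0,0],[0,-6,-2],0.2],[[-0.21,0,0],[0,-9,-2],0.2],[[-0.21,0,0],[0,-10,-2],0.2],[[-0.21,0,0],[0,-10,-2],0.2]]' |tail -3; python3 - <<'E'
from h import *
for n in("wrist","scene"):cv2.imwrite(f"pics/{n}3.png",manip.capture(n)[:,:,::-1])
a=cv2.imread("pics/wrist3.png");b=cv2.imread("pics/scene3.png")
s=manip.state();print(s["position"],s["joint_pos"])
cv2.imwrite("pics/c3.png",np.hstack([cv2.resize(a,(400,300)),cv2.resize(b[90:240,180:380],(400,300))]))
E
```

```text
force: [0.5, 0.3, 0.1]
opening: 0.0507
grasp_force: 0.0
time: 9.92
position: [0.5148, -0.0173, 0.1798]
ee_rot: [-0.075, 0.718, 0.688, -0.073]
force: [0.4, -0.4, -0.3]
opening: 0.0514
grasp_force: 0.0
time: 10.33
position: [0.54, -0.0182, 0.2992]
ee_rot: [-0.075, 0.718, 0.688, -0.073]
force: [0.1, 0.5, 0.3]
opening: 0.0514
grasp_force: 0.0
force: [0.0, -0.6, 0.7]
opening: 0.0515
grasp_force: 0.0
[ 0.44679008 -0.01414141  0.33837186] [-8.58254029e-02 -2.34875151e-01  1.87473930e+00 -1.86635020e-03
  1.49968556e+00 -4.27873893e-02]
```

View pics/c3.png

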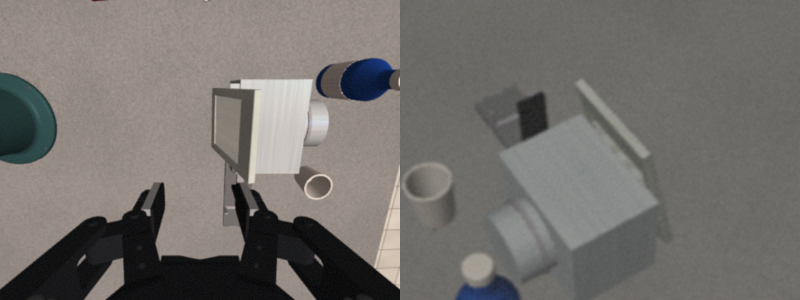

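```bash
python3 - <<'E'
from h import *
box=[.5746,-.0208,-.0423]
s=manip.state();p=manip.camera_params("wrist");q=s["ee_rot"]
X=np.eye(4);X[:3,:3]=R.from_quat(np.r_[q[1:],q[0]]).as_matrix();X[:3,3]=s["position"];X=X@p["tool_from_camera"]
c=(np.array(p["camera_matrix"]),X[:3,:3],X[:3,3])
a=cv2.imread("pics/wrist3.png");sc=cv2.imread("pics/scene3.png");S=cam("scene")
th=np.arctan2(.030,.130);u=np.array([np.sin(th),0,np.cos(th)]);n=np.array([np.cos(th),0,-np.sin(th)])
b0=np.array([-.090,0,0])
L=[b0+u*h-n*t+np.array([0,w,0]) for h in(0,.21) for t in(0,.012) for w in(-.07,.07)]
L+=[[x,y,.13] for x in(-.06,.06) for y in(-.085,.085)]
f=4;A=cv2.resize(a[80:280,270:470],None,fx=2,fy=2,interpolation=cv2.INTER_CUBIC);A=cv2.resize(a[100:280,290:450],(533,600),interpolation=cv2.INTER_CUBIC)
for i,v in enumerate(proj(c,W(box,L))):
    cv2.circle(A,(int((v[0]+.5-290)*3.333),int((v[1]+.5-100)*3.333)),3,(0,255,0) if i<8 else (0,0,255),-1)
B=cv2.resize(sc[120:220,255:325],(267,381),interpolation=cv2.INTER_CUBIC)
for i,v in enumerate(proj(S,W(box,L))):
    cv2.circle(B,(int((v[0]+.5-255)*3.81),int((v[1]+.5-120)*3.81)),3,(0,255,0) if i<8 else (0,0,255),-1)
cv2.imwrite("pics/ov3.png",np.hstack([A,np.pad(B,((0,219),(0,0),(0,0)))]))
E
```

```text
(no output)
```

View pics/ov3.png

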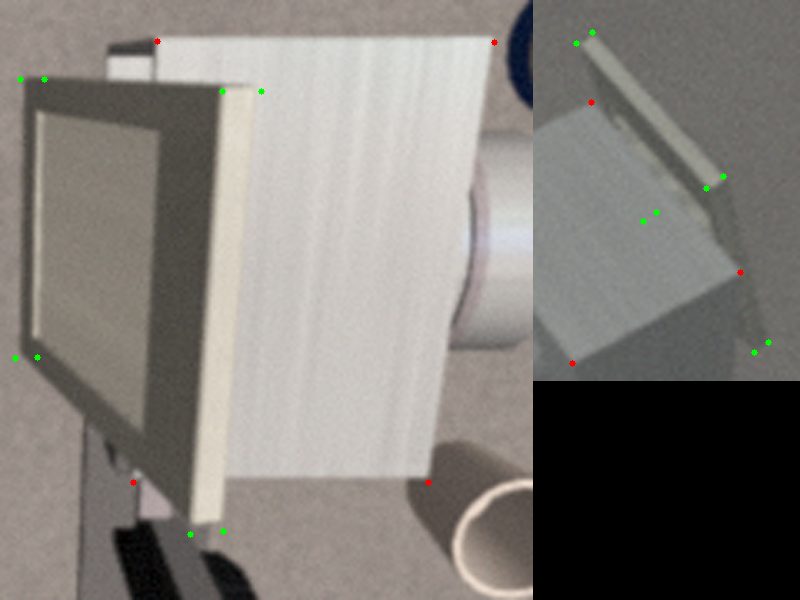

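The cover leans against the box, centred and square within 1–2 mm and about 1°. Next is the latch.

```bash
python3 -m handwheel '[[[0,0,0.12],[-3,2,0],-0.1],[[0,0,0.24],[-6,4,0],-0.1],[[0,0,0.36],[-9,6,0],-0.1],[[0,0,0.48],[-12,8,0],-0.1],[[0,0,0.6],[-15,9,0],-0.1]]' |tail -3;python3 -m handwheel '[[[0,0,0.12],[0,0,0],-0.1],[[0,0,0.24],[0,0,0],-0.1],[[0,0,0.36],[0,0,0],-0.1],[[0,0,0.48],[0,0,0],-0.1],[[0,0,0.6],[0,0,0],-0.1]]' |tail -3;python3 -m handwheel '[[[0,0,0.12],[0,0,0],-0.1],[[0,0,0.24],[0,0,0],-0.1],[[0,0,0.36],[0,0,0],-0.1],[[0,0,0.36],[0,0,0],-0.1],[[0,0,0.36],[0,0,0],-0.1]]' |tail -3
python3 - <<'E'
from h import *
box=[.5746,-.0208,-.0423]
print(manip.state()["position"],manip.state()["joint_pos"])
rows(W(box,[[-.03,-.165,.20]])[0],pose(-1.613))
E
```

```text
force: [0.5, -0.0, 0.4]
opening: 0.0383
grasp_force: 0.0
force: [-0.6, -0.4, 0.4]
opening: 0.0388
grasp_force: 0.0
force: [0.4, -0.6, 0.2]
opening: 0.0389
grasp_force: 0.0
[ 0.53052616 -0.16806019  0.33656081] [-0.35035329 -0.01333498  1.68124843 -0.00178347  1.47526516  1.24934568]
turn [0.001 0.002 0.013] shift cm [ 0.79  1.6  13.66] t 12.1 F [ 0.4 -0.6  0.2] op 0.0389
```

```bash
python3 -m handwheel '[[[0,0,0.013],[0.8,1.6,2],-0.1],[[0,0,0.013],[0.8,1.6,4],-0.1],[[0,0,0.013],[0.8,1.6,7],-0.1],[[0,0,0.013],[0.8,1.6,10],-0.1],[[0,0,0.013],[0.8,1.6,12],-0.1]]' |tail -3;python3 -m handwheel '[[[0,0,0],[0,0,0],-0.1],[[0,0,0],[0,0,0],-0.1],[[0,0,0],[0,0,0],-0.1]]' |tail -3
python3 - <<'E'
from h import *
box=[.5746,-.0208,-.0423]
s=manip.state();print(s["position"])
rows(W(box,[[-.03,-.165,.08]])[0],pose(-1.613))
im=manip.capture("wrist")[:,:,::-1]
p=manip.camera_params("wrist");q=s["ee_rot"]
X=np.eye(4);X[:3,:3]=R.from_quat(np.r_[q[1:],q[0]]).as_matrix();X[:3,3]=s["position"];X=X@p["tool_from_camera"]
c=(np.array(p["camera_matrix"]),X[:3,:3],X[:3,3]);np.savez("w4.npz",K=c[0],R=c[1],t=c[2])
cv2.imwrite("pics/w4raw.png",im);A=cv2.resize(im,(800,600))
L=[[x,y,.107] for x in(-.05,-.01) for y in(-.17,-.16)]+[[-.03+x,y,.042] for x in(-.032,.032) for y in(-.229,-.231)]+[[.005,-.29,.012],[-.065,-.29,.012]]
for v in proj(c,W(box,L)): print(v.round(1));cv2.circle(A,(int((v[0]+.5)*800/560),int((v[1]+.5)*600/420)),2,(0,255,0),-1)
cv2.imwrite("pics/w4.png",A)
E
```

```text
force: [0.4, 0.8, 0.3]
opening: 0.0385
grasp_force: 0.0
force: [-0.2, -0.2, 0.3]
opening: 0.0388
grasp_force: 0.0
[ 0.53833619 -0.18469009  0.21926644]
turn [ 0.002 -0.002 -0.001] shift cm [-0.09 -0.06 13.93] t 12.77 F [-0.2 -0.2  0.3] op 0.0388
[284.8 221.7]
[274.7 221.7]
[285.1 181.5]
[274.5 181.5]
[332.9 213.4]
[334.5 213.4]
[335.8 159.8]
[337.6 159.8]
[381.  154.2]
[375.6 208.7]
```

View pics/w4.png

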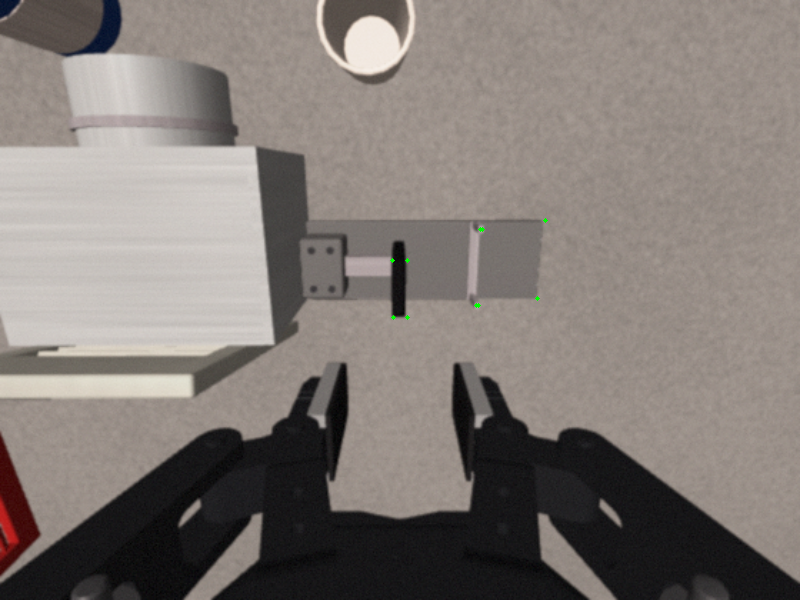

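The tab is where predicted, at raw pixels (280,200), and the mark strip is near (332,183). I have one picture left to view, so I'll locate the strip, the fins and the rail end from pixel profiles.

```bash
python3 - <<'E'
from h import *
box=[.5746,-.0208,-.0423]
d=np.load("w4.npz");c=(d["K"],d["R"],d["t"]);g=cv2.imread("pics/w4raw.png").astype(int).mean(2)
for r in(153,156,158,160,163,168,180,195,203,206,209,211,213):print(r,np.round(g[r-0:r+1,322:344].mean(0)).astype(int))
print("end",[np.round(g[r-2:r+3,370:386].mean(0)).astype(int) for r in(165,200)])
bi=lambda P:(R.from_euler('z',-box[2]).as_matrix()@(P-np.r_[box[:2],0]))*1000
for u in((331.3,180),(330.5,200),(332.5,165)):print(u,bi(ray(c,u,.012)).round(1),bi(ray(c,u,.014)).round(1))
E
```

```text
153 [138 140 136 140 142 137 139 137 139 134 136 136 134 138 138 139 137 138
 136 133 140 143]
156 [118 117 122 119 113 113 119 141 138 111 100 104 114 123 122 119 112 118
 116 110 115 114]
158 [112 119 116 116 115 115 124 147 140 106  83  86 104 150 163 163 143 121
 116 113 118 116]
160 [117 114 116 116 113 113 115 152 159 133  97  83 109 152 168 161 139 120
 113 113 116 117]
163 [116 118 112 116 118 109 121 156 166 167 168 166 156 150 145 136 125 111
 117 116 114 119]
168 [112 114 115 116 115 113 128 160 166 166 165 178 169 140 116 112 113 117
 116 115 111 111]
180 [116 114 115 113 110 119 152 166 165 167 173 174 150 129 115 118 117 111
 114 117 117 112]
195 [113 112 113 110 112 139 160 165 168 171 175 161 135 118 114 109 115 114
 112 109 114 114]
203 [112 112 116 114 121 153 167 169 167 175 175 147 118 116 111 115 114 111
 116 116 115 112]
206 [115 113 114 112 124 147 143 118 120 131 141 131 119 114 111 116 112 110
 113 116 114 112]
209 [119 115 115 118 132 144 122  89  92 107 119 122 125 137 140 136 136 135
 134 136 136 136]
211 [145 145 146 144 143 141 132 110  88  91 120 136 139 144 146 150 148 144
 146 143 146 148]
213 [141 145 140 141 140 139 141 130 114 104 137 167 171 160 152 150 149 150
 149 142 145 149]
end [array([116, 114, 114, 114, 114, 112, 114, 115, 120, 127, 140, 144, 144,
       147, 148, 144]), array([112, 113, 113, 114, 114, 121, 132, 138, 138, 136, 140, 140, 140,
       139, 139, 142])]
(331.3, 180) [ -27.2 -230.4   12. ] [ -26.8 -230.    14. ]
(330.5, 200) [ -53.3 -230.7   12. ] [ -52.8 -230.3   14. ]
(332.5, 165) [  -8.3 -230.9   12. ] [  -8.  -230.5   14. ]
```

```bash
python3 -m handwheel '[[[0,0,0],[0,-0.1,3],-0.1],[[0,0,0],[-0.1,-0.1,6],-0.1],[[0,0,0],[-0.1,-0.1,9],-0.1],[[0,0,0],[-0.1,-0.1,12],-0.1],[[0,0,0],[-0.1,-0.1,13.9],-0.1]]' |tail -3;python3 -m handwheel '[[[0,0,0],[0,0,0],-0.1],[[0,0,0],[0,0,0],-0.1],[[0,0,0],[0,0,0],-0.1]]' |tail -3
python3 - <<'E'
from h import *
box=[.5746,-.0208,-.0423]
s=manip.state();print(s["position"])
rows(W(box,[[-.03,-.165,.08]])[0],pose(-1.613))
E
```

```text
force: [0.3, -0.4, -0.3]
opening: 0.0388
grasp_force: 0.0
force: [-0.6, 0.3, 0.9]
opening: 0.0386
grasp_force: 0.0
[ 0.53856117 -0.18436899  0.08173721]
turn [ 0.003 -0.004 -0.003] shift cm [-0.09  0.    0.17] t 13.48 F [-0.6  0.3  0.9] op 0.0386
```

```bash
python3 -m handwheel '[[[0,0,0],[-0.1,0,0.1],-1],[[0,0,0],[-0.1,0,0.1],-1],[[0,0,0],[-0.1,0,0.1],-1],[[0,0,0],[-0.1,0,0.1],-1],[[0,0,0],[-0.1,0,0.1],-1]]' |tail -3;python3 -m handwheel '[[[0,0,0],[0,0,0],-1],[[0,0,0],[0,0,0],-1],[[0,0,0],[0,0,0],-1],[[0,0,0],[0,0,0],-1],[[0,0,0],[0,0,0],-1]]'
python3 - <<'E'
from h import *
box=[.5746,-.0208,-.0423]
rows(W(box,[[-.03,-.165,.08]])[0],pose(-1.613))
rows(W(box,[[-.03,-.2303,.08]])[0],pose(-1.613))
E
```

```text
force: [-1.3, 1.0, 6.7]
opening: 0.0075
grasp_force: 58.8
time: 14.32
position: [0.5368, -0.184, 0.0803]
ee_rot: [0.001, 1.0, -0.022, 0.002]
force: [-0.8, 1.4, 6.4]
opening: 0.0072
grasp_force: 58.8
turn [ 0.003 -0.003 -0.003] shift cm [0.09 0.04 0.03] t 14.32 F [-0.8  1.4  6.4] op 0.0072
turn [ 0.003 -0.003 -0.003] shift cm [0.11 6.57 0.05] t 14.32 F [-0.8  1.4  6.4] op 0.0072
```

```bash
python3 -m handwheel '[[[0,0,0],[0,0.5,0],-1],[[0,0,0],[0,1.2,0],-1],[[0,0,0],[0,2,0],-1],[[0,0,0],[0,2.8,0],-1],[[0,0,0],[0,3.6,0],-1]]' |tail -3;python3 -m handwheel '[[[0,0,0],[0,0.8,0],-1],[[0,0,0],[0,1.6,0],-1],[[0,0,0],[0,2.4,0],-1],[[0,0,0],[0,2.9,0],-1],[[0,0,0],[0,2.9,0],-1]]' |tail -3;python3 -m handwheel '[[[0,0,0],[0,0,0],-1],[[0,0,0],[0,0,0],-1],[[0,0,0],[0,0,0],-1],[[0,0,0],[0,0,0],-1]]'
python3 - <<'E'
from h import *
box=[.5746,-.0208,-.0423]
s=manip.state();rows(W(box,[[-.03,-.2303,.08]])[0],pose(-1.613))
bi=lambda P:(R.from_euler('z',-box[2]).as_matrix()@(P-np.r_[box[:2],0]))*1000
print(bi(s["position"]))
im=manip.capture("wrist")[:,:,::-1];cv2.imwrite("pics/w5raw.png",im)
p=manip.camera_params("wrist");q=s["ee_rot"]
X=np.eye(4);X[:3,:3]=R.from_quat(np.r_[q[1:],q[0]]).as_matrix();X[:3,3]=s["position"];X=X@p["tool_from_camera"]
c=(np.array(p["camera_matrix"]),X[:3,:3],X[:3,3]);np.savez("w5.npz",K=c[0],R=c[1],t=c[2])
L=[[-.03+x,y,z] for x in(-.032,.032) for y in(-.2283,-.2323) for z in (.012,.042)]+[[x,y,.107] for x in(-.05,-.01) for y in(-.225,-.235)]
print(proj(c,W(box,L)).round(1))
# one composite: wrist close crop + top crop + scene crop
t=manip.capture("top")[:,:,::-1];sc=manip.capture("scene")[:,:,::-1]
r=lambda a,w,h:cv2.resize(a,(w,h),interpolation=cv2.INTER_CUBIC)
o=np.vstack([np.hstack([r(im[130:330,200:360],320,400),r(im[140:240,240:336],480,400)[:, :480]]),np.hstack([r(t[120:320,240:500],260,200),r(sc[90:240,180:400],293,200),r(t,247,200)])])
cv2.imwrite("pics/w5.png",o)
E
```

```text
force: [1.4, 7.9, 7.3]
opening: 0.0067
grasp_force: 59.0
force: [1.2, 9.9, 7.7]
opening: 0.0072
grasp_force: 59.2
time: 15.48
position: [0.5342, -0.2459, 0.0803]
ee_rot: [-0.001, 1.0, -0.023, 0.002]
force: [1.2, 10.2, 8.3]
opening: 0.0069
grasp_force: 59.1
turn [-0.002 -0.003 -0.004] shift cm [0.09 0.36 0.02] t 15.48 F [ 1.2 10.2  8.3] op 0.0069
[ -30.87115706 -226.64830001   80.25226443]
[[282.6 250.2]
 [282.9 266.7]
 [287.3 250.2]
 [288.2 266.7]
 [282.6 175.8]
 [283.  183.5]
 [287.7 175.8]
 [288.7 183.5]
 [277.8 303.3]
 [296.4 303.3]
 [277.4 233.8]
 [297.5 233.7]]
```

View pics/w5.png

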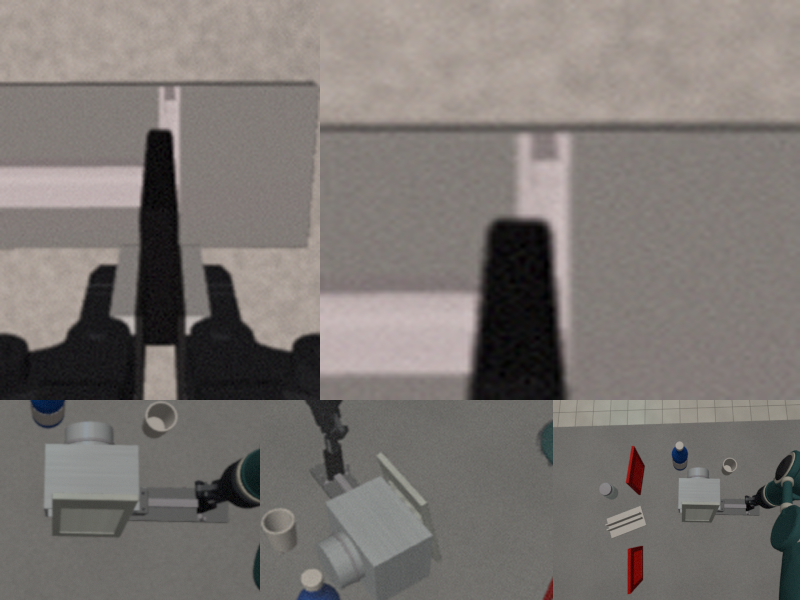

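The tab is about 3.7 mm short of the fins: tab foot at raw column 280.2, fin and strip at 284.8. The cover leans in place and the jug, cup and jar are undisturbed. I'll pull the remaining distance.

```bash
python3 -m handwheel '[[[0,0,0],[0,0.2,0],-1],[[0,0,0],[0,0.37,0],-1],[[0,0,0],[0,0.37,0],-1],[[0,0,0],[0,0.37,0],-1],[[0,0,0],[0,0.37,0],-1]]'
python3 - <<'E'
from h import *
box=[.5746,-.0208,-.0423]
s=manip.state();rows(W(box,[[-.03,-.2303,.08]])[0],pose(-1.613))
im=manip.capture("wrist");g=im.astype(int).mean(2);cv2.imwrite("pics/w6raw.png",im[:,:,::-1])
p=manip.camera_params("wrist");q=s["ee_rot"]
X=np.eye(4);X[:3,:3]=R.from_quat(np.r_[q[1:],q[0]]).as_matrix();X[:3,3]=s["position"];X=X@p["tool_from_camera"]
c=(np.array(p["camera_matrix"]),X[:3,:3],X[:3,3])
bi=lambda P:(R.from_euler('z',-box[2]).as_matrix()@(P-np.r_[box[:2],0]))*1000
def edges(r,lo,hi,th,dark):
    v=g[r-1:r+2,lo:hi].mean(0);m=(v<th) if dark else (v>th);i=np.flatnonzero(m)
    a,b=i[0],i[-1];f=lambda i,j:i+(th-v[i])/(v[j]-v[i]);return lo+np.array([f(a-1,a)*1.0,f(b,b+1)])
for r in(200,204,208):
    e=edges(r,260,305,70,True);print("tab",r,e,[bi(ray(c,(e.mean(),r),z)).round(1) for z in(.02,)])
for r in(182,188):
    print(np.round(g[r-1:r+2,268:296].mean(0)).astype(int))
    e=edges(r,266,300,152,False);print("strip",r,e,bi(ray(c,(e.mean(),r),.014)).round(1))
E
```

```text
time: 16.05
position: [0.534, -0.2495, 0.0802]
ee_rot: [-0.001, 1.0, -0.023, 0.002]
force: [1.0, 9.5, 7.6]
opening: 0.0071
grasp_force: 59.1
turn [-0.002 -0.003 -0.004] shift cm [0.09 0.01 0.02] t 16.05 F [1.  9.5 7.6] op 0.0071
tab 200 [272.83410138 286.11961722] [array([ -15.6, -229.3,   20. ])]
tab 204 [272.5049505  286.35687732] [array([ -18.9, -229.3,   20. ])]
tab 208 [271.96674584 286.501002  ] [array([ -22.2, -229.1,   20. ])]
[124 124 125 124 123 123 132 167 180 184 183 184 182 184 184 187 181 154
 128 123 123 125 121 123 122 124 125 124]
strip 182 [274.56774194 285.07359307] [  -2.6 -229.6   14. ]
[124 121 125 121 122 123 133 167 182 180 178 181 179 181 185 188 183 154
 129 126 123 124 123 122 124 121 124 123]
strip 188 [274.55844156 285.07623318] [  -7.4 -229.6   14. ]
```

```bash
python3 -c "
from cell import manip
print(manip.close_job())"
```

```text
the job is handed in; nothing more can be done
None
```

The cover leans by itself against the open front of the box, centred to 1–2 mm and square to about 1°. The latch tab is held within about 0.5 mm of the marker fins, the jug, cup and jar were not touched, and the job was handed in at about 16 s.

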